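# Refit the push nuts on the sample rotator and change over its supply

## Task

Isolate the sample rotator by moving its supply selector from the side it is on to the upright centre-off position, and leave it off for a second or more. With it still off, press every push nut that is set out on the bench straight down onto a spindle of its own, any free one, hub up, until its flange sits flat on the white disc. Then throw the selector fully over to the side opposite the one where it began; do not touch the rotator or the nuts while the selector is on either side, and do not disturb the rest of the bench.

Things in the scene. Friction and masses are not known exactly. Their poses are not given: they have to be found in the camera images.
- nut1_mid (a point): Push nut (may be absent): plain steel, flange disc 64 mm across and 6 mm thick with a round hub 36 mm across and 22 mm high on top, toothed bore 22 mm right through, 28 mm high in all, about 90 g. It stands flange down on the bench. Point: on its axis half-way up, 14 mm above its underside; z points from flange to hub. Grip it across the hub.
- nut2_mid (a point): Push nut 2 (may be absent): as nut 1.
- nut3_mid (a point): Push nut 3 (may be absent): as nut 1.
- nut4_mid (a point): Push nut 4 (may be absent): as nut 1.
- nut5_mid (a point): Push nut 5 (may be absent): as nut 1.
- spindle1 (a point): One of five upright plain steel spindles, four in a 140 mm square and one in its middle, on the sample rotator. Point: on the spindle's axis at the top face of its white disc (80 mm across, 12 mm thick, 82 mm above the bench), where a nut's flange must land. Axes along the rotator's sides, z up.
- spindle2 (a point): Second spindle. Each stands 58 mm above its point: a 15 mm wide guiding tip above 46 mm, a taper from 46 to 32 mm, then the full 23 to 24 mm shaft down to the disc.
- spindle3 (a point): Third spindle. A nut let go on a spindle's tip rests about 36 mm above the disc; from there it bites, and takes some 9 to 17 N straight down all the way to the disc; it stays where it is left.
- spindle4 (a point): Fourth spindle, as the others.
- spindle5 (a point): Spindle in the middle of the square, as the others.
- selector (a joint): Supply selector lever: 0 = upright, centre off; about -0.6 and +0.6 rad = the two ends, positive towards +y of selector_pivot. It starts near the negative end. No detents: stiff (about 0.22 N m), it stays where it is left.
- selector_pivot (a point): Hinge of the selector lever, 45 mm above the bench, in the middle of a fixed grey box 100 (x) x 150 (y) x 55 mm high. x is the hinge's line, the lever swings in the y-z plane.
- selector_grip (a point): Point in the black grip of the selector lever, 85 mm from the hinge. The grip is 18 mm wide along the hinge's line, 26 mm along the swing, and covers 55 to 105 mm from the hinge.
- rotator: The sample rotator's fixed housing, turned by up to 0.25 rad: white, 240 x 240 x 70 mm, with the five spindles. Origin: centre of its underside; axes along its sides.
- amber_bottle: Bystander: amber bottle 60 mm across, 130 mm high. Origin: centre of its underside.
- dish: Bystander among the nuts: small steel dish 52 mm across, 18 mm high. Origin: centre of its underside.
Things that resemble listed ones, but are neither listed nor needed, are in the scene too. Leave any purple look-alike of the part that bears nut1_mid alone. Leave any orange look-alike of the part that bears nut2_mid alone.

How it is judged (in metres and radians):
On the way, in this order (a step that is already met when the one before it is completed fails the run):
1. the selector is brought to centre off and left there for a second (value of joint selector between -0.15 and 0.15 rad), for 1 s.
2. with the selector off, every nut present is pressed fully home on a spindle (all of step 1 and ((horizontal distance between nut1_mid and spindle1 below 0.004 m and z of nut1_mid in the frame of spindle1 between 0.01 and 0.0165 m and angle between nut1_mid's own z axis and vertical below 0.06 rad) or (horizontal distance between nut1_mid and spindle2 below 0.004 m and z of nut1_mid in the frame of spindle2 between 0.01 and 0.0165 m and angle between nut1_mid's own z axis and vertical below 0.06 rad) or (horizontal distance between nut1_mid and spindle3 below 0.004 m and z of nut1_mid in the frame of spindle3 between 0.01 and 0.0165 m and angle between nut1_mid's own z axis and vertical below 0.06 rad) or (horizontal distance between nut1_mid and spindle4 below 0.004 m and z of nut1_mid in the frame of spindle4 between 0.01 and 0.0165 m and angle between nut1_mid's own z axis and vertical below 0.06 rad) or (horizontal distance between nut1_mid and spindle5 below 0.004 m and z of nut1_mid in the frame of spindle5 between 0.01 and 0.0165 m and angle between nut1_mid's own z axis and vertical below 0.06 rad)) and ((horizontal distance between nut2_mid and spindle1 below 0.004 m and z of nut2_mid in the frame of spindle1 between 0.01 and 0.0165 m and angle between nut2_mid's own z axis and vertical below 0.06 rad) or (horizontal distance between nut2_mid and spindle2 below 0.004 m and z of nut2_mid in the frame of spindle2 between 0.01 and 0.0165 m and angle between nut2_mid's own z axis and vertical below 0.06 rad) or (horizontal distance between nut2_mid and spindle3 below 0.004 m and z of nut2_mid in the frame of spindle3 between 0.01 and 0.0165 m and angle between nut2_mid's own z axis and vertical below 0.06 rad) or (horizontal distance between nut2_mid and spindle4 below 0.004 m and z of nut2_mid in the frame of spindle4 between 0.01 and 0.0165 m and angle between nut2_mid's own z axis and vertical below 0.06 rad) or (horizontal distance between nut2_mid and spindle5 below 0.004 m and z of nut2_mid in the frame of spindle5 between 0.01 and 0.0165 m and angle between nut2_mid's own z axis and vertical below 0.06 rad)) and ((horizontal distance between nut3_mid and spindle1 below 0.004 m and z of nut3_mid in the frame of spindle1 between 0.01 and 0.0165 m and angle between nut3_mid's own z axis and vertical below 0.06 rad) or (horizontal distance between nut3_mid and spindle2 below 0.004 m and z of nut3_mid in the frame of spindle2 between 0.01 and 0.0165 m and angle between nut3_mid's own z axis and vertical below 0.06 rad) or (horizontal distance between nut3_mid and spindle3 below 0.004 m and z of nut3_mid in the frame of spindle3 between 0.01 and 0.0165 m and angle between nut3_mid's own z axis and vertical below 0.06 rad) or (horizontal distance between nut3_mid and spindle4 below 0.004 m and z of nut3_mid in the frame of spindle4 between 0.01 and 0.0165 m and angle between nut3_mid's own z axis and vertical below 0.06 rad) or (horizontal distance between nut3_mid and spindle5 below 0.004 m and z of nut3_mid in the frame of spindle5 between 0.01 and 0.0165 m and angle between nut3_mid's own z axis and vertical below 0.06 rad)) and ((horizontal distance between nut4_mid and spindle1 below 0.004 m and z of nut4_mid in the frame of spindle1 between 0.01 and 0.0165 m and angle between nut4_mid's own z axis and vertical below 0.06 rad) or (horizontal distance between nut4_mid and spindle2 below 0.004 m and z of nut4_mid in the frame of spindle2 between 0.01 and 0.0165 m and angle between nut4_mid's own z axis and vertical below 0.06 rad) or (horizontal distance between nut4_mid and spindle3 below 0.004 m and z of nut4_mid in the frame of spindle3 between 0.01 and 0.0165 m and angle between nut4_mid's own z axis and vertical below 0.06 rad) or (horizontal distance between nut4_mid and spindle4 below 0.004 m and z of nut4_mid in the frame of spindle4 between 0.01 and 0.0165 m and angle between nut4_mid's own z axis and vertical below 0.06 rad) or (horizontal distance between nut4_mid and spindle5 below 0.004 m and z of nut4_mid in the frame of spindle5 between 0.01 and 0.0165 m and angle between nut4_mid's own z axis and vertical below 0.06 rad)) and ((horizontal distance between nut5_mid and spindle1 below 0.004 m and z of nut5_mid in the frame of spindle1 between 0.01 and 0.0165 m and angle between nut5_mid's own z axis and vertical below 0.06 rad) or (horizontal distance between nut5_mid and spindle2 below 0.004 m and z of nut5_mid in the frame of spindle2 between 0.01 and 0.0165 m and angle between nut5_mid's own z axis and vertical below 0.06 rad) or (horizontal distance between nut5_mid and spindle3 below 0.004 m and z of nut5_mid in the frame of spindle3 between 0.01 and 0.0165 m and angle between nut5_mid's own z axis and vertical below 0.06 rad) or (horizontal distance between nut5_mid and spindle4 below 0.004 m and z of nut5_mid in the frame of spindle4 between 0.01 and 0.0165 m and angle between nut5_mid's own z axis and vertical below 0.06 rad) or (horizontal distance between nut5_mid and spindle5 below 0.004 m and z of nut5_mid in the frame of spindle5 between 0.01 and 0.0165 m and angle between nut5_mid's own z axis and vertical below 0.06 rad))), for 0.3 s.
3. the selector is thrown over to the other side (value of joint selector above 0.45 rad), for 0.2 s.
At the end, for the whole second after the job is handed in: Every nut present sits on a spindle of its own, hub up, flange within 2.5 mm of the white disc, centred within 4 mm and level within 0.06 rad; the selector stands beyond 0.45 rad on the side opposite its start (((horizontal distance between nut1_mid and spindle1 below 0.004 m and z of nut1_mid in the frame of spindle1 between 0.01 and 0.0165 m and angle between nut1_mid's own z axis and vertical below 0.06 rad) or (horizontal distance between nut1_mid and spindle2 below 0.004 m and z of nut1_mid in the frame of spindle2 between 0.01 and 0.0165 m and angle between nut1_mid's own z axis and vertical below 0.06 rad) or (horizontal distance between nut1_mid and spindle3 below 0.004 m and z of nut1_mid in the frame of spindle3 between 0.01 and 0.0165 m and angle between nut1_mid's own z axis and vertical below 0.06 rad) or (horizontal distance between nut1_mid and spindle4 below 0.004 m and z of nut1_mid in the frame of spindle4 between 0.01 and 0.0165 m and angle between nut1_mid's own z axis and vertical below 0.06 rad) or (horizontal distance between nut1_mid and spindle5 below 0.004 m and z of nut1_mid in the frame of spindle5 between 0.01 and 0.0165 m and angle between nut1_mid's own z axis and vertical below 0.06 rad)) and ((horizontal distance between nut2_mid and spindle1 below 0.004 m and z of nut2_mid in the frame of spindle1 between 0.01 and 0.0165 m and angle between nut2_mid's own z axis and vertical below 0.06 rad) or (horizontal distance between nut2_mid and spindle2 below 0.004 m and z of nut2_mid in the frame of spindle2 between 0.01 and 0.0165 m and angle between nut2_mid's own z axis and vertical below 0.06 rad) or (horizontal distance between nut2_mid and spindle3 below 0.004 m and z of nut2_mid in the frame of spindle3 between 0.01 and 0.0165 m and angle between nut2_mid's own z axis and vertical below 0.06 rad) or (horizontal distance between nut2_mid and spindle4 below 0.004 m and z of nut2_mid in the frame of spindle4 between 0.01 and 0.0165 m and angle between nut2_mid's own z axis and vertical below 0.06 rad) or (horizontal distance between nut2_mid and spindle5 below 0.004 m and z of nut2_mid in the frame of spindle5 between 0.01 and 0.0165 m and angle between nut2_mid's own z axis and vertical below 0.06 rad)) and ((horizontal distance between nut3_mid and spindle1 below 0.004 m and z of nut3_mid in the frame of spindle1 between 0.01 and 0.0165 m and angle between nut3_mid's own z axis and vertical below 0.06 rad) or (horizontal distance between nut3_mid and spindle2 below 0.004 m and z of nut3_mid in the frame of spindle2 between 0.01 and 0.0165 m and angle between nut3_mid's own z axis and vertical below 0.06 rad) or (horizontal distance between nut3_mid and spindle3 below 0.004 m and z of nut3_mid in the frame of spindle3 between 0.01 and 0.0165 m and angle between nut3_mid's own z axis and vertical below 0.06 rad) or (horizontal distance between nut3_mid and spindle4 below 0.004 m and z of nut3_mid in the frame of spindle4 between 0.01 and 0.0165 m and angle between nut3_mid's own z axis and vertical below 0.06 rad) or (horizontal distance between nut3_mid and spindle5 below 0.004 m and z of nut3_mid in the frame of spindle5 between 0.01 and 0.0165 m and angle between nut3_mid's own z axis and vertical below 0.06 rad)) and ((horizontal distance between nut4_mid and spindle1 below 0.004 m and z of nut4_mid in the frame of spindle1 between 0.01 and 0.0165 m and angle between nut4_mid's own z axis and vertical below 0.06 rad) or (horizontal distance between nut4_mid and spindle2 below 0.004 m and z of nut4_mid in the frame of spindle2 between 0.01 and 0.0165 m and angle between nut4_mid's own z axis and vertical below 0.06 rad) or (horizontal distance between nut4_mid and spindle3 below 0.004 m and z of nut4_mid in the frame of spindle3 between 0.01 and 0.0165 m and angle between nut4_mid's own z axis and vertical below 0.06 rad) or (horizontal distance between nut4_mid and spindle4 below 0.004 m and z of nut4_mid in the frame of spindle4 between 0.01 and 0.0165 m and angle between nut4_mid's own z axis and vertical below 0.06 rad) or (horizontal distance between nut4_mid and spindle5 below 0.004 m and z of nut4_mid in the frame of spindle5 between 0.01 and 0.0165 m and angle between nut4_mid's own z axis and vertical below 0.06 rad)) and ((horizontal distance between nut5_mid and spindle1 below 0.004 m and z of nut5_mid in the frame of spindle1 between 0.01 and 0.0165 m and angle between nut5_mid's own z axis and vertical below 0.06 rad) or (horizontal distance between nut5_mid and spindle2 below 0.004 m and z of nut5_mid in the frame of spindle2 between 0.01 and 0.0165 m and angle between nut5_mid's own z axis and vertical below 0.06 rad) or (horizontal distance between nut5_mid and spindle3 below 0.004 m and z of nut5_mid in the frame of spindle3 between 0.01 and 0.0165 m and angle between nut5_mid's own z axis and vertical below 0.06 rad) or (horizontal distance between nut5_mid and spindle4 below 0.004 m and z of nut5_mid in the frame of spindle4 between 0.01 and 0.0165 m and angle between nut5_mid's own z axis and vertical below 0.06 rad) or (horizontal distance between nut5_mid and spindle5 below 0.004 m and z of nut5_mid in the frame of spindle5 between 0.01 and 0.0165 m and angle between nut5_mid's own z axis and vertical below 0.06 rad)) and value of joint selector above 0.45 rad); the robot touches nothing.
It fails at once if the gripper touches a nut or the rotator while the selector is more than 0.3 rad to either side ((value of joint selector above 0.3 rad or value of joint selector below -0.3 rad) and (contact force between the fingers and rotator above 0.5 N or contact force between the fingers and nut1 above 0.5 N or contact force between the fingers and nut2 above 0.5 N or contact force between the fingers and nut3 above 0.5 N or contact force between the fingers and nut4 above 0.5 N or contact force between the fingers and nut5 above 0.5 N)).
It fails at once if the bottle or the dish is shifted more than 50 mm or tipped over (distance of any of amber_bottle, dish from where it was at the start of the episode above 0.05 m or angle between any of amber_bottle, dish's own z axis and vertical above 0.5 rad).
Of nut1, nut2, nut3, nut4, nut5 only 3 to 5 are there at a start; the rules pass over those that are not, and their reading is None.
At some moment in a run one of nut1, nut2, nut3, nut4, nut5 may be knocked a few centimetres aside while the robot is not near it.
It also fails if it takes over 210 s, if anything falls off the work surface, if the arm or the gripper's body presses on something with over 40 N, if the wrist force passes 120 N, or if a joint passes its speed limit or range.

## Robot

A 6-joint arm with a two-finger parallel gripper is mounted at the origin on the work surface. World frame = base frame: x ahead of the robot, y to its left, z up, the work surface at z = 0. Lengths are in m, angles in degrees, forces in N, time in s.
With the tool pointing down it reaches from about 0.4 to 0.825 m from the base axis. Payload 7 kg.
Tool frame: the origin (TCP) lies between the finger pads; the fingertips stand 22 mm ahead of it and the grasp point (between the pads) lies 3 mm ahead of it; z points along the fingers, y is the line along which they close (so a half turn about z gives the same grasp; the last joint's range is limited). The gripper opens to 88 mm and grips with 3 to 60 N. Pads are 19 mm wide; open, the fingers measure 130 mm over their backs; the gripper's body (78 mm by 193 mm) begins 47 mm behind the grasp point.
Start: joints at [80.277, 20.546, 0.682, 0, -70.136, -16.507], TCP at [0.298, 0.605, 0.249] pointing down, gripper open.
Joint ranges: [-176.03, 176.03], [-82.01, 121.73], [-58.28, 71.71], [-173.87, 95.51], [-174.79, -0.11], [-173.66, 173.66]. Speed limits (degrees/s): [136.94, 136.94, 172.46, 180, 180, 180].

## Interface

Orientations are given as [roll, pitch, yaw] about the fixed x, y, z axes, in that order (R = Rz(yaw) Ry(pitch) Rx(roll)).
In Python, from plant import ctrl gives the robot as it stands.
- The arm moves only by the tool apply_moves, never from a script. Its argument "targets" is a list of rows, each an object with "travel": the shift along the tool's x, y, z in mm, a list of three; "roll": the turn about the tool's z in degrees; "jaw": the finger opening in mm, from 0 to 87.6. In form: [{"travel": [tx, ty, tz], "roll": roll, "jaw": jaw}, ...]. A call has 1 to 10 rows; each row shifts and turns the commanded pose from where the row before left it, along the tool's axes as they then stand; what a row does not reach is not made up. A row lasts 1/10 s, in which the tool goes at most 50 mm and 8.59 degrees, less where a joint would pass 70% of its speed; a pose out of reach is approached as far as the arm can. A call with a gripper value outside its range is refused whole. The fingers move at their own pace and stop on an object; the grip force is fixed at half the most. Time passes only in rows, so rows that do not move let the fingers close. It gives the time, the measured TCP pose, the force, the opening and the grip force at its end, in the units of the state.
- ctrl.get_obs(): the state, without advancing time (a new reading comes with each control period).
- ctrl.snapshot(name): name is "scene" or "top" or "wrist"; returns the picture (420x560x3 uint8, red, green, blue); there is no depth.
- ctrl.calibration(name): a dict with "K" (3x3 intrinsics, pixels), "extrinsics" (4x4, takes a point from camera to world coordinates); the wrist camera has in their place "hand_eye" (4x4, takes a point from camera to tool coordinates, whose origin is the TCP and whose axes are the flange's). Camera axes: x right, y down, z forward; pixel columns grow to the right and rows downward; lengths in m; the calibration is good to about 2 mm. The wrist camera is an equidistant fisheye: a pixel r from the principal point sees the ray r / f radians off the axis. A picture is of the moment at which its call begins: read the wrist's pose just before it. calibration takes no time and is no camera call.
- ctrl.close_job(): hands the job in; it is judged then, once.
The state is a dict: "clock": time; "joint_pos": joint angles; "qvel": joint speeds; "tau": joint torques, N m; "tool_pos": TCP position; "orientation": TCP orientation; "force": force on the tool from outside, world axes, zero at the start; "moment": the same for the moment, N m; "opening": finger opening in m; "gripper_force": force on a finger pad.
Only numpy, scipy, OpenCV 4.12 (cv2) and the standard library are available. Lean on these libraries where they do the work, as an engineer would, in place of code of your own. Each camera call takes 0.05 s, during which the arm holds its last target. There are 200 camera calls.

## Working session

There is one attempt and no reset: what is moved stays moved. The work goes in short steps, Python scripts to look and compute and a tool call to move; the robot and the scene stay as the last step left them, time stands still between calls to the robot, and variables do not carry over. Pictures are saved under pics/ and viewed, at most 14 in all, crops included, and the job is handed in when it is done.

Besides the shell and the picture viewer there is one more tool, called after "Request:" as a command line: name --argument value ..., lists and objects as JSON in quotes. apply_moves: Moves the arm, as the interface text tells. Its arguments: {"type":"object","properties":{"targets":{"type":"array","items":{"type":"object","properties":{"travel":{"type":"array","items":{"type":"number"}},"roll":{"type":"number"},"jaw":{"type":"number"}}}}},"required":["targets"]}

```bash
mkdir -p pics; cat > h.py <<'E'
import numpy as np, cv2
from plant import ctrl
from scipy.spatial.transform import Rotation as R
def snap(n,name):
    o=ctrl.get_obs(); im=ctrl.snapshot(n); cv2.imwrite(f'pics/{name}.png',im[...,::-1]); return o,im
def T_tool(o):
    T=np.eye(4); T[:3,:3]=R.from_euler('xyz',o['orientation'],degrees=True).as_matrix(); T[:3,3]=o['tool_pos']; return T
def ray(n,uv,o=None):
    c=ctrl.calibration(n); K=np.array(c['K']); uv=np.atleast_2d(uv).astype(float)
    p=np.c_[(uv[:,0]-K[0,2])/K[0,0],(uv[:,1]-K[1,2])/K[1,1]]
    if n=='wrist':
        r=np.linalg.norm(p,axis=1)+1e-12; d=np.c_[p*(np.sin(r)/r)[:,None],np.cos(r)]; T=T_tool(o)@np.array(c['hand_eye'])
    else:
        d=np.c_[p,np.ones(len(p))]; T=np.array(c['extrinsics'])
    return T[:3,3],d@T[:3,:3].T
def onz(n,uv,z,o=None):
    c,d=ray(n,uv,o); return (c+d*((z-c[2])/d[:,2])[:,None])[:,:2]
def proj(n,P,o=None):
    c=ctrl.calibration(n); K=np.array(c['K']); P=np.atleast_2d(P)
    T=T_tool(o)@np.array(c['hand_eye']) if n=='wrist' else np.array(c['extrinsics'])
    q=(P-T[:3,3])@T[:3,:3]
    if n=='wrist':
        s=np.linalg.norm(q[:,:2],axis=1); t=np.arctan2(s,q[:,2]); p=q[:,:2]/(s[:,None]+1e-12)*t[:,None]
    else: p=q[:,:2]/q[:,2:]
    return p*[K[0,0],K[1,1]]+K[:2,2]
E
python3 - <<'E'
from h import *
o,a=snap('top','top0'); _,b=snap('scene','scene0'); snap('wrist','wrist0')
print(o)
for n in ('top','scene','wrist'): print(ctrl.calibration(n))
E
```

```text
{'clock': 0.0, 'joint_pos': array([ 8.02767482e+01,  2.05913401e+01,  6.31428394e-01, -1.89582380e-02,
       -7.01355605e+01, -1.65055828e+01]), 'qvel': array([-0.01026332, -0.00959152, -0.02938627,  0.06205396, -0.05475828,
       -0.09959483]), 'tau': array([ 3.32790805e-04, -5.82724142e+01,  2.93051970e+01,  6.99717790e+00,
        6.76054580e-03, -1.58779017e-04]), 'tool_pos': array([0.29815976, 0.60505582, 0.24760957]), 'orientation': array([ 1.79903398e+02, -1.00396076e-02, -2.62352829e+01]), 'force': array([ 0.162928  , -0.00464613,  0.35024222]), 'moment': array([-0.01440001,  0.01929634,  0.01512931]), 'gripper_force': 0.0, 'opening': 0.08785666403198716}
{'K': array([[537.53357813,   0.        , 280.71140005],
       [  0.        , 537.53357813, 213.59387602],
       [  0.        ,   0.        ,   1.        ]]), 'extrinsics': array([[-0.00610666, -0.99405652,  0.10869377,  0.43784071],
       [-0.99990279,  0.00743253,  0.01179734, -0.01983353],
       [-0.01253509, -0.10861117, -0.99400527,  1.45699727],
       [ 0.        ,  0.        ,  0.        ,  1.        ]])}
{'K':
[... 230 characters left out ...]

       [ 0.93615836,  0.29347054, -0.19360416,  0.2562395 ],
       [-0.00637019, -0.536422  , -0.84392586,  1.18201332],
       [ 0.        ,  0.        ,  0.        ,  1.        ]])}
{'K': array([[325.1922621 ,   0.        , 289.57013481],
       [  0.        , 325.1922621 , 203.97462769],
       [  0.        ,   0.        ,   1.        ]]), 'hand_eye': array([[ 5.45358966e-05, -9.50818583e-01, -3.09748315e-01,
         8.44685795e-02],
       [ 9.99999827e-01,  2.33086193e-04, -5.39427622e-04,
         8.22014626e-04],
       [ 5.85095863e-04, -3.09748232e-01,  9.50818432e-01,
        -1.36457212e-01],
       [ 0.00000000e+00,  0.00000000e+00,  0.00000000e+00,
         1.00000000e+00]])}
```

View pics/top0.png

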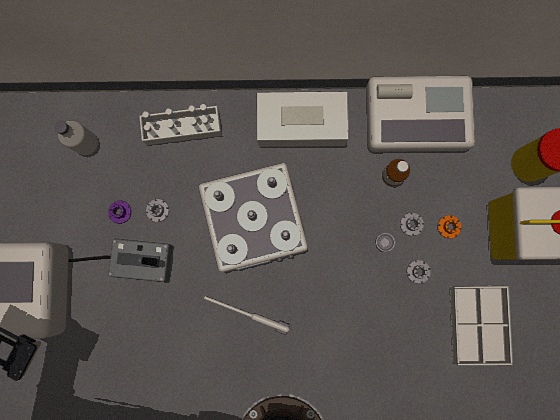

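View pics/scene0.png

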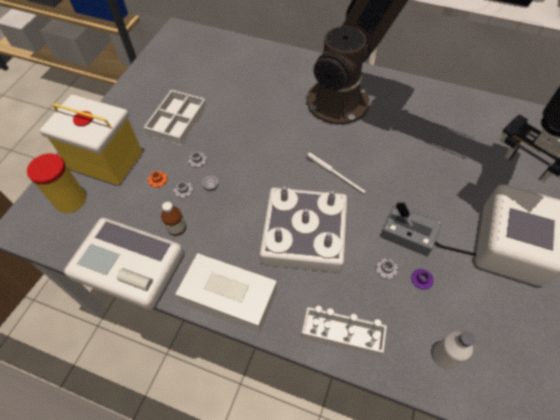

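Top view: the plain steel nuts are at (157,210), (412,224) and (419,272). The purple (120,212) and orange (450,226) look-alikes stay put. The dish is at (385,242). The selector box is at (141,261), with the lever leaning image-right (−y). The five spindles are around (252,215). I'll confirm in an enlarged crop.

```bash
python3 - <<'E'
from h import *
im=cv2.imread('pics/top0.png')
A=cv2.resize(im[185:300,95:195],None,fx=4,fy=4,interpolation=cv2.INTER_CUBIC); B=cv2.resize(im[185:300,370:470],None,fx=4,fy=4,interpolation=cv2.INTER_CUBIC)
cv2.imwrite('pics/crop1.png',np.hstack([A,B]))
print('nuts',onz('top',[[157,210],[412,224],[419,272]],.028))
print('purple,orange',onz('top',[[120,212],[450,226]],.028),'dish',onz('top',[[385,242]],.018))
print('tips',onz('top',[[219,196],[272,182],[252,215],[232,249],[285,235]],.14))
print('box corners top',onz('top',[[113,240],[171,243],[169,281],[111,278]],.055))
E
```

```text
nuts [[ 0.60628752  0.32915266]
 [ 0.56363737 -0.35203354]
 [ 0.43658421 -0.36628749]]
purple,orange [[ 0.60163335  0.42870671]
 [ 0.55757568 -0.45252985]] dish [[ 0.51678175 -0.28088104]]
tips [[ 0.6268404   0.1484148 ]
 [ 0.66087383  0.01693227]
 [ 0.578895    0.06661894]
 [ 0.49548552  0.11568008]
 [ 0.52893404 -0.01440451]]
box corners top [[0.52483465 0.43668763]
 [0.51593913 0.28419222]
 [0.41734722 0.28780648]
 [0.42598254 0.43914874]]
```

View pics/crop1.png

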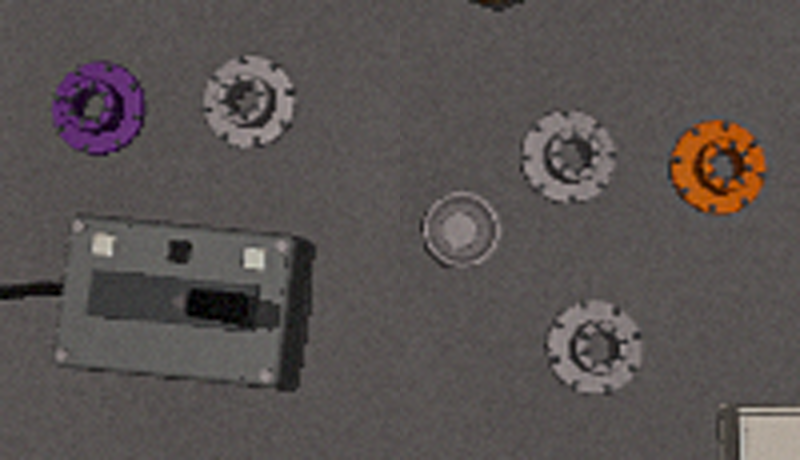

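The crop confirms three plain steel nuts, distinct from the purple and orange ones and the dish. The lever grip leans to image-right (−y), from (141,261) to (159,261). I'll move above the selector.

Request:
apply_moves --targets '[{"travel":[35,23,0],"roll":0,"jaw":87},{"travel":[35,23,0],"roll":0,"jaw":87},{"travel":[35,23,0],"roll":0,"jaw":87},{"travel":[35,23,0],"roll":0,"jaw":87},{"travel":[35,23,0],"roll":0,"jaw":87},{"travel":[35,23,0],"roll":0,"jaw":87},{"travel":[35,23,0],"roll":0,"jaw":87},{"travel":[35,25,0],"roll":0,"jaw":87}]'

```text
clock: 0.95
tool_pos: [0.4678, 0.3134, 0.2485]
orientation: [-180.0, 0.0, -26.2]
force: [1.1, 0.6, -0.1]
opening: 0.0872
gripper_force: 0.0
```

Request:
apply_moves --targets '[{"travel":[0,0,0],"roll":8.4,"jaw":87},{"travel":[0,0,0],"roll":8.4,"jaw":87},{"travel":[0,0,0],"roll":8.4,"jaw":87},{"travel":[0,0,0],"roll":8.4,"jaw":87},{"travel":[0,0,0],"roll":8.4,"jaw":87},{"travel":[0,0,0],"roll":8.4,"jaw":87},{"travel":[0,0,0],"roll":8.4,"jaw":87},{"travel":[0,0,0],"roll":8.3,"jaw":87},{"travel":[0,0,0],"roll":0,"jaw":87}]'

```text
clock: 1.85
tool_pos: [0.4672, 0.3147, 0.2483]
orientation: [180.0, -0.0, -93.5]
force: [0.2, -0.0, -0.1]
opening: 0.0868
gripper_force: 0.0
```

```bash
cat >> h.py <<'E'
def plan(xyz,yaw,o=None):
    o=o or ctrl.get_obs(); T=T_tool(o); d=np.array(xyz)-T[:3,3]
    print('pos',np.round(o['tool_pos'],4),'rpy',np.round(o['orientation'],2),'clk',round(o['clock'],2),'F',np.round(o['force'],1),'open',round(o['opening'],4))
    dy=(yaw-o['orientation'][2]+180)%360-180
    print('travel mm',np.round(T[:3,:3].T@d*1000,1),'roll',round(-dy,2))
E
python3 - <<'E'
from h import *
o,im=snap('wrist','w1'); plan([.468,.314,.118],-93.3,o)
snap('top','top1')
ex=np.array([.998,-.058,0]);ey=np.array([.058,.998,0]);pv=np.array([.471,.362,.045])
for a in (-.7,-.6,-.5):
  for r in (.055,.105):
    P=pv+r*(np.sin(a)*ey+np.cos(a)*np.array([0,0,1])); print(a,r,proj('wrist',P,o).round(),proj('top',P).round(),proj('scene',P).round())
E
```

```text
pos [0.4672 0.3147 0.2483] rpy [ 1.7998e+02 -2.0000e-02 -9.3460e+01] clk 1.85 F [ 0.2 -0.  -0.1] open 0.0868
travel mm [  0.6  -0.9 130.3] roll -0.16
-0.7 0.055 [[288. 204.]] [[151. 261.]] [[400. 213.]]
-0.7 0.105 [[288. 181.]] [[160. 261.]] [[392. 202.]]
-0.6 0.055 [[288. 210.]] [[149. 261.]] [[402. 213.]]
-0.6 0.105 [[288. 193.]] [[156. 261.]] [[395. 202.]]
-0.5 0.055 [[288. 215.]] [[147. 261.]] [[403. 213.]]
-0.5 0.105 [[288. 206.]] [[152. 261.]] [[399. 202.]]
```

View pics/w1.png

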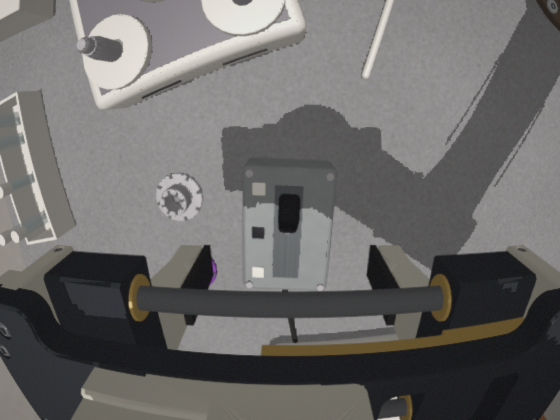

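The lever grip spans about (289,194)–(289,232), which matches −0.6 rad at the expected lateral line. I'll descend, grip, swing it to centre and release.

Request:
apply_moves --targets '[{"travel":[0,0,35],"roll":0,"jaw":87},{"travel":[0,0,35],"roll":0,"jaw":87},{"travel":[0,0,30],"roll":0,"jaw":87},{"travel":[0,0,30],"roll":0,"jaw":40},{"travel":[0,0,0],"roll":0,"jaw":5},{"travel":[0,0,0],"roll":0,"jaw":5},{"travel":[0,0,0],"roll":0,"jaw":5},{"travel":[0,0,0],"roll":0,"jaw":5},{"travel":[0,0,0],"roll":0,"jaw":5}]'

```text
clock: 2.85
tool_pos: [0.4677, 0.3154, 0.1199]
orientation: [-179.9, 0.1, -93.3]
force: [-0.1, -0.1, -0.3]
opening: 0.0445
gripper_force: 0.0
```

Request:
apply_moves --targets '[{"travel":[0,0,0],"roll":0,"jaw":5},{"travel":[0,0,0],"roll":0,"jaw":5},{"travel":[0,0,0],"roll":0,"jaw":5},{"travel":[0,0,0],"roll":0,"jaw":5},{"travel":[0,0,0],"roll":0,"jaw":5},{"travel":[0,0,0],"roll":0,"jaw":5}]'

```text
clock: 3.45
tool_pos: [0.4678, 0.315, 0.1188]
orientation: [-180.0, 0.0, -93.3]
force: [3.6, -1.6, -0.5]
opening: 0.0176
gripper_force: 29.9
```

Request:
apply_moves --targets '[{"travel":[-7,0,-4.4],"roll":0,"jaw":5},{"travel":[-7.6,0,-3.7],"roll":0,"jaw":5},{"travel":[-8,0,-2.9],"roll":0,"jaw":5},{"travel":[-8.2,0,-2.1],"roll":0,"jaw":5},{"travel":[-8.4,0,-1.3],"roll":0,"jaw":5},{"travel":[-8.5,0,-0.4],"roll":0,"jaw":5},{"travel":[0,0,0],"roll":0,"jaw":5},{"travel":[0,0,0],"roll":0,"jaw":5}]'

```text
clock: 4.25
tool_pos: [0.4724, 0.3619, 0.1347]
orientation: [-179.8, -0.0, -93.3]
force: [12.0, -5.8, 4.8]
opening: 0.0181
gripper_force: 30.0
```

Request:
apply_moves --targets '[{"travel":[0,0,0],"roll":0,"jaw":60},{"travel":[0,0,0],"roll":0,"jaw":60},{"travel":[0,0,0],"roll":0,"jaw":60},{"travel":[0,0,0],"roll":0,"jaw":60},{"travel":[0,0,0],"roll":0,"jaw":60},{"travel":[0,0,-30],"roll":0,"jaw":60},{"travel":[0,0,-30],"roll":0,"jaw":60},{"travel":[0,0,-30],"roll":0,"jaw":60},{"travel":[0,0,-25],"roll":0,"jaw":60}]'

```text
clock: 5.15
tool_pos: [0.47, 0.3627, 0.2501]
orientation: [-180.0, 0.0, -93.3]
force: [1.0, 0.0, -0.5]
opening: 0.0601
gripper_force: 0.0
```

Request:
apply_moves --targets '[{"travel":[6,-34,0],"roll":0,"jaw":60},{"travel":[6,-34,0],"roll":0,"jaw":60},{"travel":[7,-35,0],"roll":0,"jaw":60},{"travel":[7,-35,0],"roll":0,"jaw":60},{"travel":[0,0,0],"roll":0,"jaw":60},{"travel":[0,0,0],"roll":0,"jaw":60}]'

```text
clock: 5.75
tool_pos: [0.6067, 0.328, 0.2473]
orientation: [179.9, -0.1, -93.4]
force: [-0.8, -0.7, -0.0]
opening: 0.0599
gripper_force: 0.0
```

```bash
python3 - <<'E'
from h import *
o,im=snap('wrist','w2'); plan([.606,.329,.031],-93.3,o)
snap('scene','scene2'); snap('top','top2')
print(proj('wrist',[[.606,.329,.028],[.627,.148,.14],[.471,.362,.15]],o), proj('scene',[[.471,.362,.15]]))
s=cv2.imread('pics/scene2.png')[180:270,360:460]
a=cv2.resize(s,(440,420)); 
cv2.imwrite('pics/m2.png',np.hstack([cv2.imread('pics/w2.png')[:300,:360],cv2.resize(s,(330,300))]))
E
```

```text
pos [0.6067 0.328  0.2473] rpy [ 1.7993e+02 -5.0000e-02 -9.3410e+01] clk 5.75 F [-0.8 -0.7 -0. ] open 0.0599
travel mm [ -1.2   0.4 216.3] roll -0.11
[[289.73082235 178.87700963]
 [247.44789914 -16.09258656]
 [448.24791176 242.36523447]] [[417.16540076 205.85085062]]
```

View pics/m2.png

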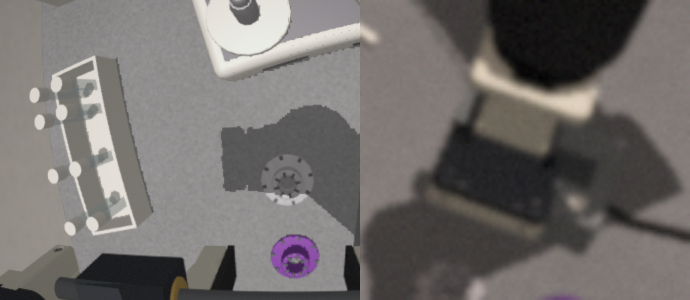

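```bash
cat >> h.py <<'E'
def ortho(n,im,o,c,z,h=.07,s=.0005):
    g=np.arange(-h,h,s); X,Y=np.meshgrid(c[0]+g,c[1]+g)
    uv=proj(n,np.c_[X.ravel(),Y.ravel(),np.full(X.size,z)],o).astype(np.float32).reshape(*X.shape,2)
    return cv2.remap(im,uv,None,cv2.INTER_LINEAR)
def circ(n,im,o,c,z,r,h=.07,s=.0005,tol=.1,p2=12,name=None):
    A=ortho(n,im,o,c,z,h,s); g=cv2.medianBlur(cv2.cvtColor(A,cv2.COLOR_RGB2GRAY),5)
    q=cv2.HoughCircles(g,cv2.HOUGH_GRADIENT_ALT if 0 else cv2.HOUGH_GRADIENT,1,20,param1=80,param2=p2,minRadius=int(r/s*(1-tol)),maxRadius=int(r/s*(1+tol)))
    if name: cv2.imwrite(f'pics/{name}.png',A[...,::-1])
    if q is None: return None
    q=q[0][:3]; return np.c_[c[0]-h+q[:,0]*s,c[1]-h+q[:,1]*s,q[:,2]*s].round(4)
E
python3 - <<'E'
from h import *
o=ctrl.get_obs(); im=cv2.imread('pics/w2.png')[...,::-1].copy()
print('flange',circ('wrist',im,o,(.606,.329),.006,.032,name='oA'))
print('hub',circ('wrist',im,o,(.606,.329),.028,.018)); print('bore',circ('wrist',im,o,(.606,.329),.028,.011,h=.03))
t=cv2.imread('pics/top2.png')[...,::-1].copy()
P=[(.627,.148),(.661,.017),(.579,.067),(.4955,.1157),(.529,-.0144)]
for p in P: print('disc top',circ('top',t,None,p,.082,.04),'tip')
t=cv2.imread('pics/top0.png')[...,::-1].copy()
for p in [(.606,.329),(.5636,-.352),(.4366,-.366)]: print('nut top',circ('top',t,None,p,.006,.032))
print('hand_eye line: flange px->',onz('wrist',[[287.5,180.5]],.006,o))
A=cv2.imread('pics/oA.png'); B=ortho('top',t,None,(.606,.329),.006)[...,::-1]
cv2.imwrite('pics/oAB.png',np.hstack([A,B]))
E
```

```text
flange [[0.6088 0.3362 0.0316]]
hub None
bore None
disc top [[0.6348 0.1558 0.0392]] tip
disc top [[0.6698 0.0188 0.0404]] tip
disc top [[0.5843 0.0703 0.0391]] tip
disc top [[0.4988 0.1224 0.0392]] tip
disc top [[ 0.5328 -0.0136  0.0388]
 [ 0.5142 -0.0301  0.0365]] tip
nut top [[0.6092 0.3348 0.0306]]
nut top None
nut top [[ 0.4394 -0.3698  0.0314]]
hand_eye line: flange px-> [[0.60829858 0.33751294]]
```

View pics/oAB.png

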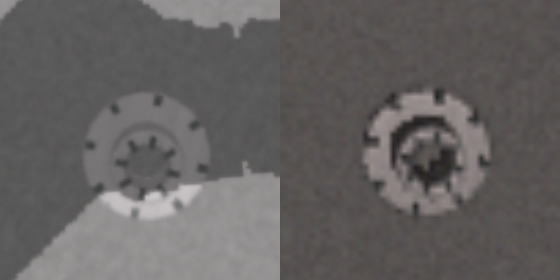

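Request:
apply_moves --targets '[{"travel":[-8.3,-1.6,35],"roll":0,"jaw":60},{"travel":[0,0,45],"roll":0,"jaw":60},{"travel":[0,0,45],"roll":0,"jaw":60},{"travel":[0,0,40],"roll":0,"jaw":60},{"travel":[0,0,30],"roll":0,"jaw":60},{"travel":[0,0,15],"roll":0,"jaw":60},{"travel":[0,0,7],"roll":0,"jaw":60},{"travel":[0,0,0],"roll":0,"jaw":60},{"travel":[0,0,0],"roll":0,"jaw":60}]'

```text
clock: 6.8
tool_pos: [0.6092, 0.3376, 0.0332]
orientation: [-179.9, 0.1, -93.3]
force: [0.2, -0.1, 0.6]
opening: 0.0598
gripper_force: 0.0
```

Request:
apply_moves --targets '[{"travel":[0,0,0],"roll":0,"jaw":20},{"travel":[0,0,0],"roll":0,"jaw":20},{"travel":[0,0,0],"roll":0,"jaw":20},{"travel":[0,0,0],"roll":0,"jaw":20},{"travel":[0,0,0],"roll":0,"jaw":20},{"travel":[0,0,0],"roll":0,"jaw":20},{"travel":[0,0,0],"roll":0,"jaw":20},{"travel":[0,0,0],"roll":0,"jaw":20}]'

```text
clock: 7.6
tool_pos: [0.6088, 0.3369, 0.0321]
orientation: [-179.9, 0.0, -93.3]
force: [-0.1, -1.1, 6.0]
opening: 0.0352
gripper_force: 30.0
```

Request:
apply_moves --targets '[{"travel":[0,0,-20],"roll":0,"jaw":20},{"travel":[0,0,-40],"roll":0,"jaw":20},{"travel":[0,0,-45],"roll":0,"jaw":20},{"travel":[0,0,-45],"roll":0,"jaw":20},{"travel":[0,0,-45],"roll":0,"jaw":20},{"travel":[0,0,-25],"roll":0,"jaw":20},{"travel":[45,-11,0],"roll":0,"jaw":20},{"travel":[45,-11,0],"roll":0,"jaw":20},{"travel":[45,-12,0],"roll":0,"jaw":20},{"travel":[0,0,0],"roll":0,"jaw":20}]'

```text
clock: 8.6
tool_pos: [0.6346, 0.195, 0.2511]
orientation: [179.9, -0.1, -93.6]
force: [-0.4, 0.8, -0.9]
opening: 0.0352
gripper_force: 30.0
```

Request:
apply_moves --targets '[{"travel":[0,0,0],"roll":0,"jaw":20},{"travel":[0,0,0],"roll":0,"jaw":20},{"travel":[0,0,0],"roll":0,"jaw":20}]'

```text
clock: 8.9
tool_pos: [0.6342, 0.201, 0.251]
orientation: [180.0, -0.0, -93.3]
force: [-0.1, -1.0, -1.3]
opening: 0.0353
gripper_force: 30.0
```

```bash
python3 - <<'E'
from h import *
o,im=snap('wrist','w3'); plan([.6348,.1558,.25],-93.3,o)
P=[(.6348,.1558),(.6698,.0188),(.5843,.0703),(.4988,.1224),(.5328,-.0136)]
for i,p in enumerate(P): print('disc',i+1,circ('wrist',im,o,p,.082,.04),'tip',circ('wrist',im,o,p,.14,.0075,h=.025,s=.00025,tol=.2), proj('wrist',[[*p,.14]],o).round())
_,t=snap('top','top3')
for i,p in enumerate(P): print('disc',i+1,circ('top',t,None,p,.082,.04),'tip',circ('top',t,None,p,.14,.0075,h=.025,s=.00025,tol=.2))
E
```

```text
pos [0.6342 0.201  0.251 ] rpy [ 1.7997e+02 -1.0000e-02 -9.3270e+01] clk 8.9 F [-0.1 -1.  -1.3] open 0.0353
travel mm [45.1 -3.1  1. ] roll 0.03
disc 1 [[0.6346 0.1566 0.0397]
 [0.6081 0.165  0.0426]] tip [[0.6339 0.1482 0.0089]
 [0.6357 0.1532 0.0086]] [[285. 154.]]
disc 2 [[0.6675 0.0216 0.0383]] tip None [[229. -15.]]
disc 3 [[0.583  0.0716 0.0397]] tip [[0.5864 0.0737 0.008 ]
 [0.5922 0.0797 0.0089]] [[346.  41.]]
disc 4 [[0.5    0.1222 0.0388]] tip [[0.5049 0.122  0.0086]
 [0.4999 0.1223 0.0066]] [[450. 109.]]
disc 5 [[ 0.5326 -0.0133  0.0394]] tip None [[400. -52.]]
disc 1 [[0.6336 0.156  0.0398]] tip None
disc 2 [[0.668  0.0196 0.0388]] tip [[0.6559 0.0147 0.0086]
 [0.6684 0.0214 0.0062]]
disc 3 [[0.584  0.0706 0.0387]] tip [[0.5859 0.0694 0.0074]
 [0.5734 0.0649 0.008 ]
 [0.5757 0.0694 0.008 ]]
disc 4 [[0.499  0.1212 0.0382]
 [0.49   0.1282 0.042 ]] tip [[0.4994 0.1233 0.0069]
 [0.4932 0.1095 0.0086]]
disc 5 [[ 0.5326 -0.0143  0.0392]] tip [[ 0.5354 -0.0147  0.0075]
 [ 0.5249 -0.0182  0.0075]
 [ 0.5314 -0.0097  0.008 ]]
```

View pics/w3.png

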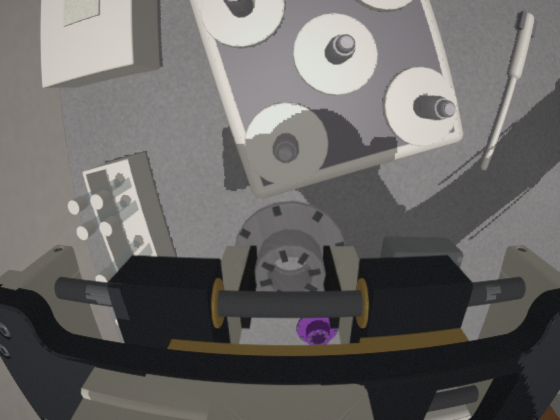

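The held nut is visible at (290,255) and spindle 1 with its disc at (287,145). I'll measure the in-hand offset and a rigid fit of the five discs.

```bash
cat >> h.py <<'E'
M=np.array([[-.07,.07],[-.07,-.07],[0,0],[.07,.07],[.07,-.07]])
def fit(D):
    D=np.array(D); c=D.mean(0); return c
E
python3 - <<'E'
from h import *
im=cv2.imread('pics/w3.png')[...,::-1].copy(); o=ctrl.get_obs()
o['tool_pos']=np.array([.6342,.2010,.2510])
for z in (.225,.227): print('held flange',circ('wrist',im,o,(.634,.201),z,.032,p2=8,tol=.06))
for z in (.247,.249): print('bore/hub',circ('wrist',im,o,(.634,.201),z,.018,p2=8),circ('wrist',im,o,(.634,.201),z,.011,p2=8))
W=np.array([[.6346,.1566],[.6675,.0216],[.583,.0716],[.5,.1222],[.5326,-.0133]]);T=np.array([[.6336,.156],[.668,.0196],[.584,.0706],[.499,.1212],[.5326,-.0143]])
D=(W+T)/2; q=D-D.mean(0)
mod=np.array([[.07,.07],[.07,-.07],[0,0],[-.07,.07],[-.07,-.07]])
a=np.arctan2((mod[:,0]*q[:,1]-mod[:,1]*q[:,0]).sum(),(mod*q).sum()); Rm=np.array([[np.cos(a),-np.sin(a)],[np.sin(a),np.cos(a)]])
F=mod@Rm.T+D.mean(0); print('yaw',np.degrees(a),F.round(4)); print((W-F).round(4),(T-F).round(4))
E
```

```text
held flange [[0.6343 0.1982 0.031 ]
 [0.6218 0.2112 0.0326]
 [0.6432 0.2102 0.031 ]]
held flange [[0.6328 0.1992 0.0332]
 [0.6408 0.2128 0.0326]
 [0.6218 0.2122 0.0326]]
bore/hub [[0.6348 0.1908 0.0176]
 [0.6378 0.1788 0.0176]
 [0.6258 0.1842 0.0187]] [[0.6208 0.2348 0.0117]
 [0.6328 0.1838 0.0117]
 [0.6168 0.2458 0.0106]]
bore/hub [[0.6328 0.1768 0.0176]
 [0.6318 0.1903 0.0176]
 [0.6092 0.2212 0.0165]] [[0.6208 0.2332 0.0112]
 [0.6303 0.1852 0.0112]
 [0.6258 0.1362 0.0117]]
yaw 14.087321425303477 [[ 0.6343  0.1561]
 [ 0.6684  0.0203]
 [ 0.5835  0.0712]
 [ 0.4986  0.122 ]
 [ 0.5326 -0.0138]]
[[ 0.0003  0.0005]
 [-0.0009  0.0013]
 [-0.0005  0.0004]
 [ 0.0014  0.0002]
 [-0.      0.0005]] [[-0.0007 -0.0001]
 [-0.0004 -0.0007]
 [ 0.0005 -0.0006]
 [ 0.0004 -0.0008]
 [-0.     -0.0005]]
```

Request:
apply_moves --targets '[{"travel":[22,-1.4,0],"roll":0,"jaw":20},{"travel":[22,-1.3,0],"roll":0,"jaw":20},{"travel":[0,0,0],"roll":0,"jaw":20},{"travel":[0,0,20],"roll":0,"jaw":20},{"travel":[0,0,30],"roll":0,"jaw":20},{"travel":[0,0,25],"roll":0,"jaw":20},{"travel":[0,0,15],"roll":0,"jaw":20},{"travel":[0,0,6],"roll":0,"jaw":20},{"travel":[0,0,0],"roll":0,"jaw":20},{"travel":[0,0,0],"roll":0,"jaw":20}]'

```text
clock: 10.0
tool_pos: [0.635, 0.1557, 0.1563]
orientation: [-180.0, 0.0, -93.3]
force: [0.2, -0.2, -0.6]
opening: 0.0354
gripper_force: 30.0
```

Request:
apply_moves --targets '[{"travel":[0,0,5],"roll":0,"jaw":20},{"travel":[0,0,5],"roll":0,"jaw":20},{"travel":[0,0,5],"roll":0,"jaw":20},{"travel":[0,0,5],"roll":0,"jaw":20},{"travel":[0,0,5],"roll":0,"jaw":20},{"travel":[0,0,5],"roll":0,"jaw":20},{"travel":[0,0,4],"roll":0,"jaw":20},{"travel":[0,0,0],"roll":0,"jaw":20},{"travel":[0,0,0],"roll":0,"jaw":20}]'

```text
clock: 10.9
tool_pos: [0.6357, 0.1564, 0.1229]
orientation: [-179.8, 0.1, -93.3]
force: [0.4, -0.1, 6.2]
opening: 0.0357
gripper_force: 30.0
```

Request:
apply_moves --targets '[{"travel":[0,0,3],"roll":0,"jaw":20},{"travel":[0,0,3],"roll":0,"jaw":20},{"travel":[0,0,3],"roll":0,"jaw":20},{"travel":[0,0,2],"roll":0,"jaw":20},{"travel":[0,0,0],"roll":0,"jaw":20},{"travel":[0,0,0],"roll":0,"jaw":20},{"travel":[0,0,0],"roll":0,"jaw":20}]'

```text
clock: 11.6
tool_pos: [0.6358, 0.1564, 0.1139]
orientation: [-179.8, 0.1, -93.3]
force: [-6.2, 0.2, 18.2]
opening: 0.0357
gripper_force: 30.0
```

Request:
apply_moves --targets '[{"travel":[0,0,1.5],"roll":0,"jaw":20},{"travel":[0,0,1.5],"roll":0,"jaw":20},{"travel":[0,0,0],"roll":0,"jaw":20},{"travel":[0,0,0],"roll":0,"jaw":20}]'

```text
clock: 12.0
tool_pos: [0.6359, 0.1565, 0.1137]
orientation: [-179.7, 0.1, -93.2]
force: [-14.8, 0.1, 37.4]
opening: 0.0354
gripper_force: 30.1
```

Request:
apply_moves --targets '[{"travel":[0,0,-3],"roll":0,"jaw":20},{"travel":[0,0,0],"roll":0,"jaw":56},{"travel":[0,0,0],"roll":0,"jaw":56},{"travel":[0,0,0],"roll":0,"jaw":56},{"travel":[0,0,0],"roll":0,"jaw":56},{"travel":[0,0,-10],"roll":0,"jaw":56},{"travel":[0,0,-30],"roll":0,"jaw":56},{"travel":[0,0,-40],"roll":0,"jaw":56},{"travel":[0,0,-40],"roll":0,"jaw":56},{"travel":[0,0,-20],"roll":0,"jaw":56}]'

```text
clock: 13.0
tool_pos: [0.6358, 0.1561, 0.2549]
orientation: [-179.8, 0.1, -93.3]
force: [0.0, -0.4, 0.5]
opening: 0.0561
gripper_force: 0.0
```

Request:
apply_moves --targets '[{"travel":[0,0,0],"roll":0,"jaw":56},{"travel":[-40,0,0],"roll":0,"jaw":56},{"travel":[0,0,0],"roll":0,"jaw":56},{"travel":[0,0,0],"roll":0,"jaw":56}]'

```text
clock: 13.4
tool_pos: [0.6365, 0.1963, 0.2493]
orientation: [179.9, -0.1, -93.3]
force: [-0.4, -0.5, -0.2]
opening: 0.0566
gripper_force: 0.0
```

```bash
python3 - <<'E'
from h import *
o,im=snap('wrist','w4'); plan([.566,-.35,.25],-180,o)
_,t=snap('top','top4')
cv2.imwrite('pics/m4.png',np.vstack([im[60:220,180:460],cv2.resize(t[210:310,100:275],(280,160))])[...,::-1].repeat(2,0).repeat(2,1)[:600])
print('placed flange z.088',circ('wrist',im,o,(.6343,.1561),.088,.032))
for p in [(.5636,-.352),(.4394,-.3698)]: print(circ('top',t,None,p,.006,.032,p2=9))
E
```

```text
pos [0.6365 0.1963 0.2493] rpy [ 1.7991e+02 -5.0000e-02 -9.3260e+01] clk 13.4 F [-0.4 -0.5 -0.2] open 0.0566
travel mm [ 5.495e+02  3.930e+01 -2.000e-01] roll 86.74
placed flange z.088 [[0.6356 0.1554 0.0316]
 [0.6276 0.1488 0.0292]]
[[ 0.5644 -0.3567  0.0296]
 [ 0.5778 -0.3687  0.0288]
 [ 0.5114 -0.2838  0.0321]]
[[ 0.4386 -0.369   0.0308]
 [ 0.4336 -0.3826  0.0306]
 [ 0.4446 -0.379   0.0306]]
```

View pics/m4.png

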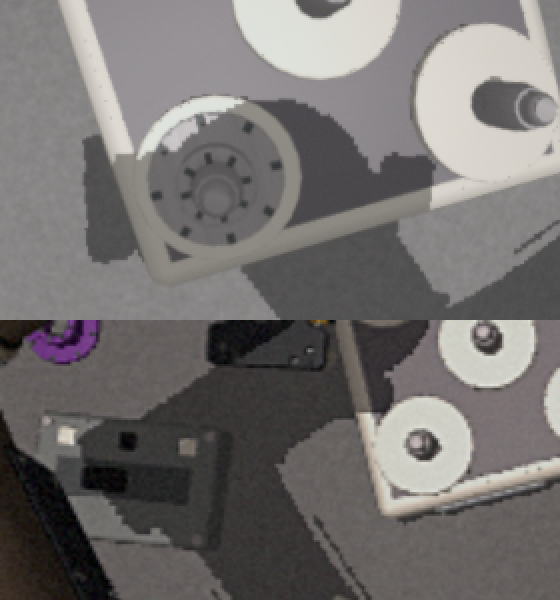

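Nut 1 is seated concentric on its disc. The lever grip, at about px (125–140, 260) in the top view, looks slightly short of upright, so I'll measure it.

```bash
python3 - <<'E'
from h import *
ex=np.array([.998,-.058,0]);ey=np.array([.058,.998,0]);pv=np.array([.471,.362,.045]);ez=np.array([0,0,1.])
for f in ('top0','top4'):
    im=cv2.imread(f'pics/{f}.png'); m=(im.max(2)<30).astype(np.uint8); m[:250]=0;m[275:]=0;m[:,:118]=0;m[:,172:]=0
    n,l,s,c=cv2.connectedComponentsWithStats(m); i=1+s[1:,4].argmax(); print(f,s[i],c[i])
for a in (-.7,-.6,-.5,-.3,-.2,-.1,0,.1):
    r=np.array([pv+q*(np.sin(a)*ey+np.cos(a)*ez)+w*(np.cos(a)*ey-np.sin(a)*ez)+v*ex for q in (.055,.105) for w in (-.013,.013) for v in (-.009,.009)])
    p=proj('top',r); print(a,p.min(0).round(1),p.max(0).round(1))
E
```

```text
top0 [142 257  16  10 112] [149.5625     261.28571429]
top4 [126 255  14   9 103] [132.50485437 259.2038835 ]
-0.7 [146.4 257. ] [165.4 265.1]
-0.6 [144.1 256.9] [161.7 264.9]
-0.5 [141.8 256.8] [157.8 264.7]
-0.3 [137.2 256.3] [149.3 264.3]
-0.2 [133.3 256. ] [146.1 264.1]
-0.1 [129.  255.8] [143.8 264. ]
0 [124.8 255.6] [141.5 263.9]
0.1 [120.7 255.4] [139.2 263.8]
```

The lever spans 126–140 px against 125–141.5 predicted for 0 rad, so it is upright. On to nut 2.

Request:
apply_moves --targets '[{"travel":[46,3.3,0],"roll":0,"jaw":60},{"travel":[46,3.3,0],"roll":0,"jaw":60},{"travel":[46,3.3,0],"roll":0,"jaw":60},{"travel":[46,3.3,0],"roll":0,"jaw":60},{"travel":[46,3.3,0],"roll":0,"jaw":60},{"travel":[46,3.3,0],"roll":0,"jaw":60},{"travel":[46,3.3,0],"roll":0,"jaw":60},{"travel":[46,3.3,0],"roll":0,"jaw":60},{"travel":[46,3.3,0],"roll":0,"jaw":60},{"travel":[46,3.3,0],"roll":0,"jaw":60}]'

```text
clock: 14.5
tool_pos: [0.5761, -0.2639, 0.2504]
orientation: [180.0, -0.0, -93.4]
force: [0.9, -0.4, -0.0]
opening: 0.0601
gripper_force: 0.0
```

Request:
apply_moves --targets '[{"travel":[45,3.3,0],"roll":0,"jaw":60},{"travel":[45,3,0],"roll":0,"jaw":60},{"travel":[0,0,0],"roll":8.5,"jaw":60},{"travel":[0,0,0],"roll":8.5,"jaw":60},{"travel":[0,0,0],"roll":8.5,"jaw":60},{"travel":[0,0,0],"roll":8.5,"jaw":60},{"travel":[0,0,0],"roll":8.5,"jaw":60},{"travel":[0,0,0],"roll":8.5,"jaw":60},{"travel":[0,0,0],"roll":8.5,"jaw":60},{"travel":[0,0,0],"roll":8.5,"jaw":60}]'

```text
clock: 15.5
tool_pos: [0.565, -0.3515, 0.2501]
orientation: [180.0, -0.0, -161.7]
force: [0.1, 0.6, -0.2]
opening: 0.0602
gripper_force: 0.0
```

Request:
apply_moves --targets '[{"travel":[0,0,0],"roll":8.5,"jaw":60},{"travel":[0,0,0],"roll":8.5,"jaw":60},{"travel":[0,0,0],"roll":2,"jaw":60},{"travel":[0,0,0],"roll":0,"jaw":60},{"travel":[0,0,0],"roll":0,"jaw":60}]'

```text
clock: 16.0
tool_pos: [0.5653, -0.3513, 0.2502]
orientation: [180.0, -0.0, 179.7]
force: [-0.1, -1.1, 0.5]
opening: 0.0601
gripper_force: 0.0
```

```bash
python3 - <<'E'
from h import *
o,im=snap('wrist','w5')
for p in [(.566,-.352),(.4394,-.3698)]: print('flange',circ('wrist',im,o,p,.006,.032,p2=9), proj('wrist',[[*p,.006]],o))
plan([.566,-.352,.030],-180,o)
E
```

```text
flange [[ 0.5658 -0.3562  0.0319]] [[289.42821258 173.42734975]]
flange [[ 0.4386 -0.369   0.0308]
 [ 0.4276 -0.363   0.0302]] [[273.3237656   66.80492522]]
pos [ 0.5653 -0.3513  0.2502] rpy [ 1.7999e+02 -2.0000e-02  1.7972e+02] clk 16.0 F [-0.1 -1.1  0.5] open 0.0601
travel mm [ -0.8  -0.7 220.2] roll -0.28
```

View pics/w5.png

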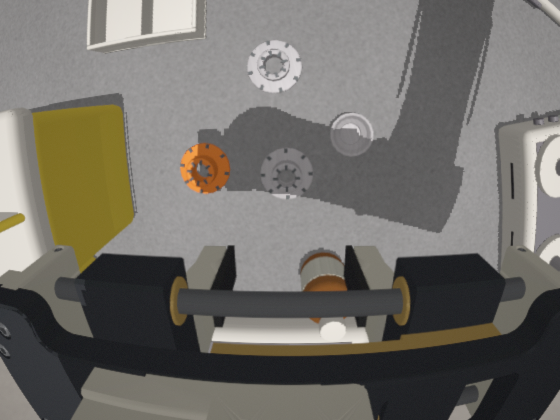

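Target nut 2 is grey steel at (287,173), apart from orange at (205,168), the dish at (352,134) and the bottle at (323,290). Descending.

Request:
apply_moves --targets '[{"travel":[-0.5,-4.9,35],"roll":0,"jaw":54},{"travel":[0,0,45],"roll":0,"jaw":54},{"travel":[0,0,45],"roll":0,"jaw":54},{"travel":[0,0,40],"roll":0,"jaw":54},{"travel":[0,0,30],"roll":0,"jaw":54},{"travel":[0,0,16],"roll":0,"jaw":54},{"travel":[0,0,8],"roll":0,"jaw":54},{"travel":[0,0,0],"roll":0,"jaw":54},{"travel":[0,0,0],"roll":0,"jaw":20},{"travel":[0,0,0],"roll":0,"jaw":20}]'

```text
clock: 17.05
tool_pos: [0.5671, -0.3562, 0.0329]
orientation: [-180.0, 0.1, 179.7]
force: [0.1, -0.7, 0.6]
opening: 0.0433
gripper_force: 0.0
```

Request:
apply_moves --targets '[{"travel":[0,0,0],"roll":0,"jaw":20},{"travel":[0,0,0],"roll":0,"jaw":20},{"travel":[0,0,0],"roll":0,"jaw":20},{"travel":[0,0,0],"roll":0,"jaw":20},{"travel":[0,0,0],"roll":0,"jaw":20}]'

```text
clock: 17.55
tool_pos: [0.5669, -0.356, 0.0326]
orientation: [-180.0, 0.1, 179.7]
force: [-0.3, 2.3, 6.2]
opening: 0.0342
gripper_force: 30.0
```

Request:
apply_moves --targets '[{"travel":[0,0,-20],"roll":0,"jaw":20},{"travel":[0,0,-40],"roll":0,"jaw":20},{"travel":[0,0,-45],"roll":0,"jaw":20},{"travel":[0,0,-45],"roll":0,"jaw":20},{"travel":[0,0,-45],"roll":0,"jaw":20},{"travel":[0,0,-24],"roll":0,"jaw":20},{"travel":[-2,40,0],"roll":0,"jaw":20},{"travel":[-2,45,0],"roll":0,"jaw":20},{"travel":[-2,45,0],"roll":0,"jaw":20},{"travel":[-2,45,0],"roll":0,"jaw":20}]'

```text
clock: 18.55
tool_pos: [0.5748, -0.1794, 0.2504]
orientation: [180.0, 0.0, 179.6]
force: [1.8, -0.2, -1.4]
opening: 0.0341
gripper_force: 30.0
```

Request:
apply_moves --targets '[{"travel":[-2,45,0],"roll":0,"jaw":20},{"travel":[-1,45,0],"roll":0,"jaw":20},{"travel":[0,45,0],"roll":0,"jaw":20},{"travel":[0,32,0],"roll":0,"jaw":20},{"travel":[0,0,0],"roll":0,"jaw":20},{"travel":[0,0,0],"roll":0,"jaw":20},{"travel":[0,0,0],"roll":0,"jaw":20}]'

```text
clock: 19.25
tool_pos: [0.5791, -0.0144, 0.2503]
orientation: [-180.0, -0.0, 179.7]
force: [0.0, 0.7, -0.8]
opening: 0.0343
gripper_force: 30.0
```

```bash
python3 - <<'E'
from h import *
o,im=snap('wrist','w6'); plan([.5326,-.0138,.25],179.7,o)
print('disc5',circ('wrist',im,o,(.5326,-.0138),.082,.04),'disc4',circ('wrist',im,o,(.4986,.122),.082,.04))
c=o['tool_pos'][:2]
for z in (.0265,.025): print('held',circ('wrist',im,o,c,o['tool_pos'][2]-z,.032,p2=8,tol=.05))
_,t=snap('top','top6')
for p in [(.4390,-.369)]: print(circ('top',t,None,p,.006,.032,p2=9))
E
```

```text
pos [ 0.5791 -0.0144  0.2503] rpy [-1.8000e+02 -1.0000e-02  1.7966e+02] clk 19.25 F [ 0.   0.7 -0.8] open 0.0343
travel mm [46.5  0.3  0.3] roll -0.04
disc5 [[ 0.5324 -0.0135  0.0397]] disc4 [[0.4994 0.1228 0.0393]]
held [[ 0.5763 -0.0152  0.0309]
 [ 0.5493  0.0248  0.031 ]
 [ 0.5643  0.0163  0.0327]]
held [[ 0.5758 -0.0152  0.0309]
 [ 0.5463  0.0398  0.0321]
 [ 0.5888 -0.0087  0.0321]]
[[ 0.4382 -0.3703  0.031 ]]
```

View pics/w6.png

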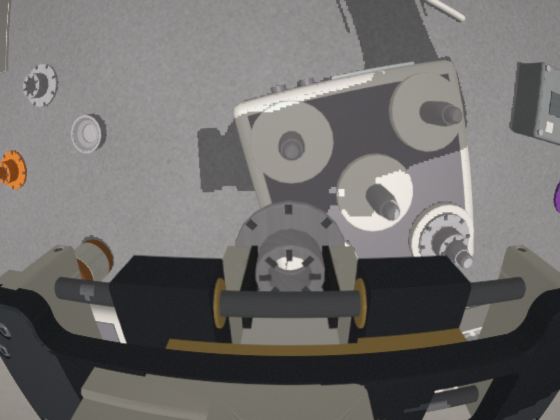

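Spindle 5 is at (291,146) beside its disc, and the held nut is at (289,255). Placing with the small offset corrected.

Request:
apply_moves --targets '[{"travel":[22,0.5,0],"roll":0,"jaw":20},{"travel":[23,0.5,0],"roll":0,"jaw":20},{"travel":[0,0,0],"roll":0,"jaw":20},{"travel":[0,0,20],"roll":0,"jaw":20},{"travel":[0,0,30],"roll":0,"jaw":20},{"travel":[0,0,25],"roll":0,"jaw":20},{"travel":[0,0,15],"roll":0,"jaw":20},{"travel":[0,0,6],"roll":0,"jaw":20},{"travel":[0,0,0],"roll":0,"jaw":20},{"travel":[0,0,0],"roll":0,"jaw":20}]'

```text
clock: 20.35
tool_pos: [0.535, -0.0129, 0.1551]
orientation: [180.0, 0.1, 179.7]
force: [-0.1, -0.3, -0.6]
opening: 0.0345
gripper_force: 30.0
```

Request:
apply_moves --targets '[{"travel":[0,0,5],"roll":0,"jaw":20},{"travel":[0,0,5],"roll":0,"jaw":20},{"travel":[0,0,5],"roll":0,"jaw":20},{"travel":[0,0,5],"roll":0,"jaw":20},{"travel":[0,0,5],"roll":0,"jaw":20},{"travel":[0,0,5],"roll":0,"jaw":20},{"travel":[0,0,4],"roll":0,"jaw":20},{"travel":[0,0,4],"roll":0,"jaw":20},{"travel":[0,0,3],"roll":0,"jaw":20},{"travel":[0,0,0],"roll":0,"jaw":20}]'

```text
clock: 21.35
tool_pos: [0.534, -0.0128, 0.1145]
orientation: [-180.0, 0.0, 179.7]
force: [-4.8, -0.2, 8.0]
opening: 0.0344
gripper_force: 30.0
```

Request:
apply_moves --targets '[{"travel":[0,0,2],"roll":0,"jaw":20},{"travel":[0,0,1.5],"roll":0,"jaw":20},{"travel":[0,0,0],"roll":0,"jaw":20},{"travel":[0,0,0],"roll":0,"jaw":20}]'

```text
clock: 21.75
tool_pos: [0.5344, -0.0128, 0.1139]
orientation: [-180.0, 0.1, 179.8]
force: [-16.3, 2.5, 36.7]
opening: 0.0342
gripper_force: 30.0
```

Request:
apply_moves --targets '[{"travel":[0,0,-3],"roll":0,"jaw":20},{"travel":[0,0,0],"roll":0,"jaw":56},{"travel":[0,0,0],"roll":0,"jaw":56},{"travel":[0,0,0],"roll":0,"jaw":56},{"travel":[0,0,0],"roll":0,"jaw":56},{"travel":[0,0,-10],"roll":0,"jaw":56},{"travel":[0,0,-30],"roll":0,"jaw":56},{"travel":[0,0,-40],"roll":0,"jaw":56},{"travel":[0,0,-40],"roll":0,"jaw":56},{"travel":[0,0,-18],"roll":0,"jaw":56}]'

```text
clock: 22.75
tool_pos: [0.5357, -0.0126, 0.2557]
orientation: [180.0, 0.3, 179.7]
force: [0.3, -1.0, -1.2]
opening: 0.056
gripper_force: 0.0
```

Request:
apply_moves --targets '[{"travel":[0,0,0],"roll":0,"jaw":56},{"travel":[12,-44,0],"roll":0,"jaw":56},{"travel":[12,-45,0],"roll":0,"jaw":56},{"travel":[12,-45,0],"roll":0,"jaw":56},{"travel":[12,-45,0],"roll":0,"jaw":56},{"travel":[12,-45,0],"roll":0,"jaw":56},{"travel":[12,-45,0],"roll":0,"jaw":56},{"travel":[12,-45,0],"roll":0,"jaw":56},{"travel":[12,-43,0],"roll":0,"jaw":56}]'

```text
clock: 23.65
tool_pos: [0.4351, -0.3708, 0.2505]
orientation: [180.0, -0.0, 179.7]
force: [1.0, 0.1, 0.2]
opening: 0.056
gripper_force: 0.0
```

Request:
apply_moves --targets '[{"travel":[0,0,0],"roll":0,"jaw":56},{"travel":[0,0,0],"roll":0,"jaw":56},{"travel":[0,0,0],"roll":0,"jaw":56}]'

```text
clock: 23.95
tool_pos: [0.4361, -0.3686, 0.2505]
orientation: [180.0, -0.0, 179.7]
force: [-0.5, 0.6, -0.5]
opening: 0.056
gripper_force: 0.0
```

```bash
python3 - <<'E'
from h import *
o,im=snap('wrist','w7'); plan([.4385,-.3697,.031],179.7,o)
print('flange',circ('wrist',im,o,(.4385,-.3697),.006,.032,p2=9))
snap('top','top7'); t=cv2.imread('pics/top7.png')
cv2.imwrite('pics/m7.png',np.hstack([im[:300,:400,::-1],cv2.resize(t[155:290,190:325],(300,300),interpolation=cv2.INTER_CUBIC)]))
E
```

```text
pos [ 0.4361 -0.3686  0.2505] rpy [ 1.7997e+02 -4.0000e-02  1.7967e+02] clk 23.95 F [-0.5  0.6 -0.5] open 0.056
travel mm [ -2.6  -1.2 219.5] roll -0.03
flange [[ 0.4402 -0.3684  0.0294]]
```

View pics/m7.png

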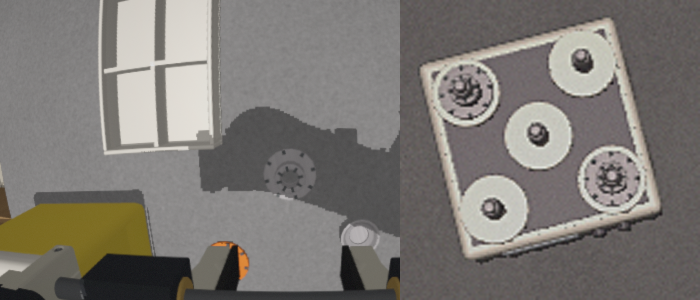

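Both placed nuts sit concentric on their discs (right panel (465,90) and (612,175)). Nut 3 is at (290,174), grey steel. Grasping it.

Request:
apply_moves --targets '[{"travel":[-1.9,-0.9,35],"roll":0,"jaw":56},{"travel":[0,0,45],"roll":0,"jaw":56},{"travel":[0,0,45],"roll":0,"jaw":56},{"travel":[0,0,40],"roll":0,"jaw":56},{"travel":[0,0,30],"roll":0,"jaw":56},{"travel":[0,0,16],"roll":0,"jaw":56},{"travel":[0,0,8],"roll":0,"jaw":56},{"travel":[0,0,0],"roll":0,"jaw":56},{"travel":[0,0,0],"roll":0,"jaw":20},{"travel":[0,0,0],"roll":0,"jaw":20}]'

```text
clock: 25.05
tool_pos: [0.439, -0.3702, 0.0332]
orientation: [-179.9, 0.1, 179.7]
force: [0.3, 0.2, 0.0]
opening: 0.0452
gripper_force: 0.0
```

Request:
apply_moves --targets '[{"travel":[0,0,0],"roll":0,"jaw":20},{"travel":[0,0,0],"roll":0,"jaw":20},{"travel":[0,0,0],"roll":0,"jaw":20},{"travel":[0,0,0],"roll":0,"jaw":20},{"travel":[0,0,0],"roll":0,"jaw":20}]'

```text
clock: 25.55
tool_pos: [0.4387, -0.3702, 0.033]
orientation: [-180.0, 0.1, 179.7]
force: [-0.3, 2.7, 8.0]
opening: 0.0359
gripper_force: 30.0
```

Request:
apply_moves --targets '[{"travel":[0,0,-20],"roll":0,"jaw":20},{"travel":[0,0,-40],"roll":0,"jaw":20},{"travel":[0,0,-45],"roll":0,"jaw":20},{"travel":[0,0,-45],"roll":0,"jaw":20},{"travel":[0,0,-45],"roll":0,"jaw":20},{"travel":[0,0,-24],"roll":0,"jaw":20},{"travel":[-9,40,0],"roll":0,"jaw":20},{"travel":[-9,45,0],"roll":0,"jaw":20},{"travel":[-9,45,0],"roll":0,"jaw":20},{"travel":[-9,45,0],"roll":0,"jaw":20}]'

```text
clock: 26.55
tool_pos: [0.4747, -0.1938, 0.2511]
orientation: [180.0, 0.0, 179.6]
force: [0.9, 0.3, -1.0]
opening: 0.0356
gripper_force: 30.0
```

Request:
apply_moves --targets '[{"travel":[-9,45,0],"roll":0,"jaw":20},{"travel":[-10,45,0],"roll":0,"jaw":20},{"travel":[-10,45,0],"roll":0,"jaw":20},{"travel":[-10,45,0],"roll":0,"jaw":20},{"travel":[-10,45,0],"roll":0,"jaw":20},{"travel":[-10,45,0],"roll":0,"jaw":20},{"travel":[-10,47,0],"roll":0,"jaw":20},{"travel":[0,0,0],"roll":0,"jaw":20},{"travel":[0,0,0],"roll":0,"jaw":20},{"travel":[0,0,0],"roll":0,"jaw":20}]'

```text
clock: 27.55
tool_pos: [0.5455, 0.1208, 0.2507]
orientation: [-180.0, -0.0, 179.7]
force: [0.4, 0.1, -0.4]
opening: 0.0355
gripper_force: 30.0
```

```bash
python3 - <<'E'
from h import *
o,im=snap('wrist','w8'); plan([.4986,.122,.25],179.7,o)
print('disc4',circ('wrist',im,o,(.4986,.122),.082,.04),'disc3',circ('wrist',im,o,(.5835,.0712),.082,.04))
c=o['tool_pos'][:2]
for z in (.0265,.025): print('held',circ('wrist',im,o,c,o['tool_pos'][2]-z,.032,p2=8,tol=.05))
E
```

```text
pos [0.5455 0.1208 0.2507] rpy [-1.7999e+02 -3.0000e-02  1.7966e+02] clk 27.55 F [ 0.4  0.1 -0.4] open 0.0355
travel mm [46.9  0.9  0.8] roll -0.04
disc4 [[0.4994 0.1222 0.0392]] disc3 [[0.5822 0.072  0.0409]
 [0.5992 0.1114 0.0368]]
held [[0.5427 0.1195 0.0309]
 [0.5557 0.129  0.0315]
 [0.5812 0.104  0.0332]]
held [[0.5437 0.12   0.0321]
 [0.5542 0.113  0.0327]
 [0.5567 0.1295 0.0305]]
```

Request:
apply_moves --targets '[{"travel":[22,0.8,0],"roll":0,"jaw":20},{"travel":[23,0.8,0],"roll":0,"jaw":20},{"travel":[0,0,0],"roll":0,"jaw":20},{"travel":[0,0,20],"roll":0,"jaw":20},{"travel":[0,0,30],"roll":0,"jaw":20},{"travel":[0,0,25],"roll":0,"jaw":20},{"travel":[0,0,15],"roll":0,"jaw":20},{"travel":[0,0,6],"roll":0,"jaw":20},{"travel":[0,0,0],"roll":0,"jaw":20},{"travel":[0,0,0],"roll":0,"jaw":20}]'

```text
clock: 28.6
tool_pos: [0.5015, 0.1231, 0.1557]
orientation: [180.0, 0.1, 179.6]
force: [-0.1, -1.0, -1.4]
opening: 0.0356
gripper_force: 30.0
```

Request:
apply_moves --targets '[{"travel":[0.5,0,5],"roll":0,"jaw":20},{"travel":[0,0,5],"roll":0,"jaw":20},{"travel":[0,0,5],"roll":0,"jaw":20},{"travel":[0,0,5],"roll":0,"jaw":20},{"travel":[0,0,5],"roll":0,"jaw":20},{"travel":[0,0,5],"roll":0,"jaw":20},{"travel":[0,0,4],"roll":0,"jaw":20},{"travel":[0,0,4],"roll":0,"jaw":20},{"travel":[0,0,3],"roll":0,"jaw":20},{"travel":[0,0,0],"roll":0,"jaw":20}]'

```text
clock: 29.6
tool_pos: [0.5005, 0.1232, 0.1149]
orientation: [180.0, 0.1, 179.7]
force: [-3.8, -1.1, 8.5]
opening: 0.0356
gripper_force: 30.0
```

Request:
apply_moves --targets '[{"travel":[0,0,2],"roll":0,"jaw":20},{"travel":[0,0,1.5],"roll":0,"jaw":20},{"travel":[0,0,0],"roll":0,"jaw":20},{"travel":[0,0,0],"roll":0,"jaw":20}]'

```text
clock: 30.0
tool_pos: [0.5009, 0.1232, 0.1143]
orientation: [180.0, 0.2, 179.8]
force: [-15.1, -2.2, 37.3]
opening: 0.0353
gripper_force: 30.0
```

Request:
apply_moves --targets '[{"travel":[0,0,-3],"roll":0,"jaw":20},{"travel":[0,0,0],"roll":0,"jaw":56},{"travel":[0,0,0],"roll":0,"jaw":56},{"travel":[0,0,0],"roll":0,"jaw":56},{"travel":[0,0,0],"roll":0,"jaw":56},{"travel":[0,0,-10],"roll":0,"jaw":56},{"travel":[0,0,-30],"roll":0,"jaw":56},{"travel":[0,0,-40],"roll":0,"jaw":56},{"travel":[0,0,-40],"roll":0,"jaw":56},{"travel":[0,0,-18],"roll":0,"jaw":56}]'

```text
clock: 31.0
tool_pos: [0.5018, 0.1237, 0.256]
orientation: [179.9, 0.3, 179.7]
force: [-0.2, 1.0, 0.8]
opening: 0.056
gripper_force: 0.0
```

Request:
apply_moves --targets '[{"travel":[0,30,0],"roll":0,"jaw":56},{"travel":[0,40,0],"roll":-8.5,"jaw":56},{"travel":[0,0,0],"roll":-8.5,"jaw":56},{"travel":[0,0,0],"roll":-8.5,"jaw":56},{"travel":[0,0,0],"roll":-8.5,"jaw":56},{"travel":[0,0,0],"roll":-8.5,"jaw":56},{"travel":[0,0,0],"roll":-8.5,"jaw":56},{"travel":[0,0,0],"roll":-8.5,"jaw":56},{"travel":[0,0,0],"roll":-8.5,"jaw":56},{"travel":[0,0,0],"roll":-8.5,"jaw":56}]'

```text
clock: 32.0
tool_pos: [0.5009, 0.1932, 0.252]
orientation: [-180.0, 0.0, -103.5]
force: [0.2, -0.2, 0.1]
opening: 0.0561
gripper_force: 0.0
```

Request:
apply_moves --targets '[{"travel":[0,0,0],"roll":-8.5,"jaw":70},{"travel":[0,0,0],"roll":-2,"jaw":70},{"travel":[0,0,0],"roll":0,"jaw":70},{"travel":[0,0,0],"roll":0,"jaw":70}]'

```text
clock: 32.4
tool_pos: [0.5009, 0.1932, 0.2518]
orientation: [-180.0, 0.0, -93.4]
force: [-0.1, 0.2, 0.1]
opening: 0.0697
gripper_force: 0.0
```

```bash
python3 - <<'E'
from h import *
o,im=snap('wrist','w9'); _,t=snap('top','top9'); _,s=snap('scene','scene9')
plan([.47,.362,.25],-93.3,o)
for p in [(.6343,.1561),(.5326,-.0138),(.4986,.122)]: print(circ('top',t,None,p,.088,.032,h=.06),circ('wrist',im,o,p,.088,.032))
cv2.imwrite('pics/m9.png',np.vstack([np.hstack([cv2.resize(t[150:310,90:460],(800,346))]),np.hstack([cv2.resize(s[100:300,130:450],(400,250)),cv2.resize(im,(400,300))[:250]])])[...,::-1])
E
```

```text
pos [0.5009 0.1932 0.2518] rpy [-1.7998e+02  1.0000e-02 -9.3420e+01] clk 32.4 F [-0.1  0.2  0.1] open 0.0697
travel mm [-166.7   40.9    1.8] roll -0.12
[[0.635  0.1544 0.0323]
 [0.626  0.1474 0.0325]
 [0.6476 0.1544 0.0297]] [[0.634  0.1548 0.0316]
 [0.6236 0.1513 0.0342]
 [0.6246 0.1614 0.0303]]
[[ 0.5319 -0.014   0.0318]
 [ 0.5404 -0.008   0.0292]
 [ 0.5378 -0.026   0.0347]] [[ 0.5329 -0.01    0.0299]
 [ 0.4878  0.044   0.032 ]]
[[0.4994 0.1212 0.0324]
 [0.4934 0.1128 0.0292]] [[0.4999 0.1222 0.0316]]
```

View pics/m9.png

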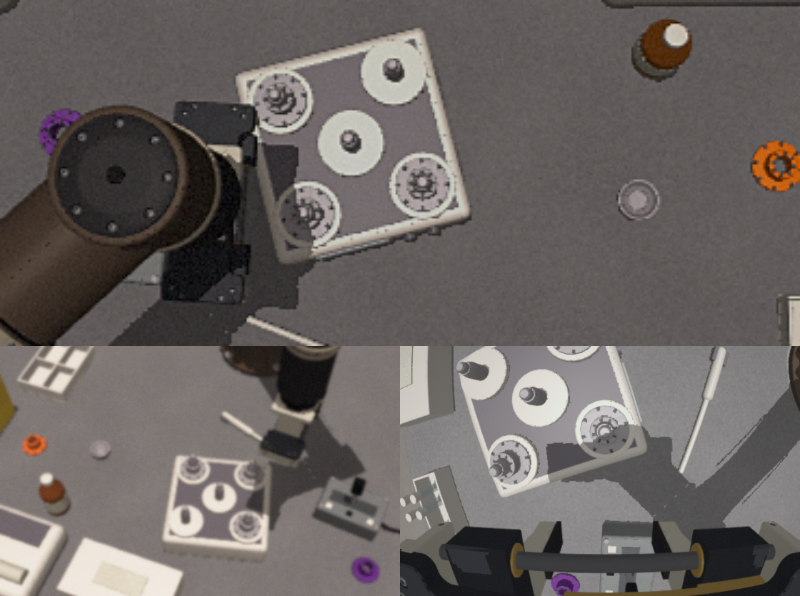

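All three nuts are flat and concentric on their discs. No other plain nut is on the bench, and the lever stands upright. Now the final throw.

Request:
apply_moves --targets '[{"travel":[-40,10,0],"roll":0,"jaw":70},{"travel":[-42,10,0],"roll":0,"jaw":70},{"travel":[-42,10,0],"roll":0,"jaw":70},{"travel":[-43,11,0],"roll":0,"jaw":70},{"travel":[0,0,0],"roll":0,"jaw":70},{"travel":[0,0,40],"roll":0,"jaw":70},{"travel":[0,0,40],"roll":0,"jaw":60},{"travel":[0,0,30],"roll":0,"jaw":40},{"travel":[0,0,8],"roll":0,"jaw":5},{"travel":[0,0,0],"roll":0,"jaw":5}]'

```text
clock: 33.55
tool_pos: [0.4695, 0.3617, 0.1326]
orientation: [179.9, -0.1, -93.4]
force: [0.8, -0.5, 1.1]
opening: 0.0437
gripper_force: 0.0
```

Request:
apply_moves --targets '[{"travel":[0,0,0],"roll":0,"jaw":5},{"travel":[0,0,0],"roll":0,"jaw":5},{"travel":[0,0,0],"roll":0,"jaw":5},{"travel":[0,0,0],"roll":0,"jaw":5},{"travel":[0,0,0],"roll":0,"jaw":5},{"travel":[0,0,0],"roll":0,"jaw":5},{"travel":[0,0,0],"roll":0,"jaw":5},{"travel":[0,0,0],"roll":0,"jaw":5}]'

```text
clock: 34.35
tool_pos: [0.4725, 0.363, 0.1353]
orientation: [-179.7, 0.2, -93.4]
force: [12.1, -2.2, -3.5]
opening: 0.0187
gripper_force: 30.0
```

Request:
apply_moves --targets '[{"travel":[-8.5,0,0.4],"roll":0,"jaw":5},{"travel":[-8.4,0,1.3],"roll":0,"jaw":5},{"travel":[-8.2,0,2.1],"roll":0,"jaw":5},{"travel":[-8,0,2.9],"roll":0,"jaw":5},{"travel":[-7.6,0,3.7],"roll":0,"jaw":5},{"travel":[-6.5,0,4],"roll":0,"jaw":5},{"travel":[0,0,0],"roll":0,"jaw":5},{"travel":[0,0,0],"roll":0,"jaw":5}]'

```text
clock: 35.15
tool_pos: [0.4774, 0.412, 0.1233]
orientation: [-179.5, 0.4, -93.3]
force: [17.0, 0.2, 5.6]
opening: 0.0183
gripper_force: 30.0
```

Request:
apply_moves --targets '[{"travel":[0,0,0],"roll":0,"jaw":60},{"travel":[0,0,0],"roll":0,"jaw":60},{"travel":[0,0,0],"roll":0,"jaw":60},{"travel":[0,0,0],"roll":0,"jaw":60},{"travel":[0,0,0],"roll":0,"jaw":60},{"travel":[0,0,-30],"roll":0,"jaw":60},{"travel":[0,0,-40],"roll":0,"jaw":60},{"travel":[0,0,-40],"roll":0,"jaw":60},{"travel":[-30,0,-20],"roll":0,"jaw":60},{"travel":[-30,0,0],"roll":0,"jaw":60}]'

```text
clock: 36.15
tool_pos: [0.477, 0.4708, 0.2541]
orientation: [-179.8, 0.3, -93.3]
force: [-0.6, 0.0, -0.7]
opening: 0.06
gripper_force: 0.0
```

```bash
python3 - <<'E'
from h import *
o,im=snap('wrist','w10'); plan([.47,.362,.25],-93.3,o); snap('scene','s10')
ex=np.array([.998,-.058,0]);ey=np.array([.058,.998,0]);pv=np.array([.471,.362,.045]);ez=np.array([0,0,1.])
for a in (.3,.4,.5,.6):
    r=np.array([pv+q*(np.sin(a)*ey+np.cos(a)*ez)+w*(np.cos(a)*ey-np.sin(a)*ez)+v*ex for q in (.055,.105) for w in (-.013,.013) for v in (-.009,.009)])
    p=proj('wrist',r,o); print(a,p.min(0).round(1),p.max(0).round(1))
E
```

```text
pos [0.477  0.4708 0.2541] rpy [-179.77    0.35  -93.35] clk 36.15 F [-0.6  0.  -0.7] open 0.06
travel mm [109.1   0.6   3.5] roll -0.05
0.3 [276.8  77.9] [301.6 126.2]
0.4 [277.   84.3] [301.4 137.6]
0.5 [277.3  90.5] [301.2 147.7]
0.6 [277.6  96.5] [301.  156.4]
```

View pics/w10.png

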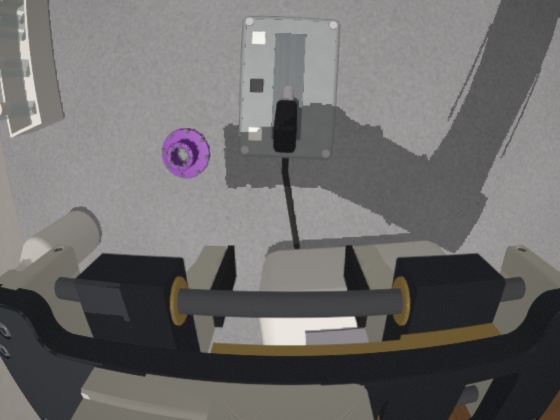

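The grip spans rows 98–153, so the lever is at about +0.58 rad, and the gripper is clear of it. Handing in.

```bash
python3 -c "
from plant import ctrl
print(ctrl.close_job())"
```

```text
the job is handed in; nothing more can be done
None
```

I handed the job in with all three nuts on the bench pressed home on spindles of their own and the selector thrown to about +0.58 rad on the far side; the hand-in returned no verdict.

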